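# Clamp a glued plywood case in a ball-knob clamp

### The arm

A 7-joint arm with a two-finger parallel gripper is mounted at the origin on the work surface. World frame = base frame: x ahead of the robot, y to its left, z up, the work surface at z = 0. Lengths are in mm, angles in degrees, forces in N, time in s.
With the tool pointing down it reaches from about 400 to 875 mm from the base axis. Payload 4.4 kg.
Tool frame: the origin (TCP) lies at the very end of the fingers, on their centre line; the grasp point (between the pads) lies 19 mm behind it (grip_depth is the distance from the TCP to the grasp point, in mm); z points along the fingers, y is the line along which they close (so a half turn about z gives the same grasp; the last joint's range is limited). The gripper opens to 85 mm and grips with 20 to 120 N. Pads are 22 mm wide; open, the fingers measure 114 mm over their backs; the gripper's body (76 mm by 85 mm) begins 54 mm behind the grasp point. The pads swing forward as they close: fully open they stand 13 mm farther back than shut.
Start: joints at [-67.254, 36.005, 2.206, 86.941, -1.547, 57.084, -1.146], TCP at [290.176, 581.649, 231.313] pointing down, gripper open.
Joint ranges: [-175.42, 175.42], [-21.48, 121.26], [-71.46, 75.88], [10.55, 141.38], [-63.04, 243.04], [13.31, 113.54], [-168.57, 168.57]. Speed limits (degrees/s): [147.25, 147.25, 180, 180, 180, 180, 180].

### API

Orientations are given as a 3x3 rotation matrix whose columns are the frame's x, y, z axes.
In Python, from workcell import get_obs, capture, camera_model, job_done, cut_out, pinpoint, grip_depth gives the robot as it stands.
- The arm moves only by the tool step_arm, never from a script. Its argument "steps" is text: rows parted by semicolons, each of 6 numbers parted by spaces: the shift along the tool's x, y, z in m, then the turn, a rotation vector about the tool's x, y, z in degrees. A call has 1 to 5 rows; each row shifts and turns the commanded pose from where the row before left it, along the tool's axes as they then stand; what a row does not reach is not made up. A row lasts 1/12 s, in which the tool goes at most 41.7 mm and 7.16 degrees, less where a joint would pass 70% of its speed; a pose out of reach is approached as far as the arm can. A call is refused whole if a number of a shift passes 0.0417 or a number of a turn 7.16, either way. A call with a gripper value outside its range is refused whole. "gripper" is the finger opening in m, from 0 to 0.0854, set as the call begins (left out, the last holds). The fingers move at their own pace and stop on an object; "force" is the grip in N (left out, the last holds). Time passes only in rows, so rows that do not move let the fingers close. It gives the time, the measured TCP pose, the force, the opening and the grip force at its end, in the units of the state.
- get_obs(): the state, without advancing time (a new reading comes with each control period).
- capture(name): name is "side" or "top"; returns the picture (384x512x3 uint8, red, green, blue); there is no depth.
- camera_model(name): a dict with "fx", "fy", "cx", "cy" (pixels), "world_to_cam" (4x4, takes a point from world to camera coordinates). Camera axes: x right, y down, z forward; pixel columns grow to the right and rows downward; lengths in mm; the calibration is good to about 2 mm. A picture is of the moment at which its call begins. camera_model takes no time and is no camera call.
- job_done(): hands the job in; it is judged then, once.
Trained networks look in the newest picture that a camera, given by its name, has taken for a name from the list of things; names that differ only in an ending like _2 or _b are one class to them, and where a whole thing is asked for, a point or a joint stands for the part that bears it (a point fixed in the world has none). Each returns a list of dicts, best first, with "conf" (0 to 1); they miss things now and then, are a little off and sometimes report something else, mostly with a low value. They report only what shows in the picture. A call takes as long as a camera call. They do not tell look-alikes from the thing itself.
- cut_out(target, camera): "mask" (384x512 bool, what is visible of it) and "bbox" ([left, top, width, height] as shares, 0 to 1, of the picture: columns of its width, rows of its height, round what is visible of it).
- pinpoint(target, camera): "at" ([column, row] as shares, 0 to 1, of the picture: columns of its width, rows of its height: a listed point, or the origin of a listed thing).
The state is a dict: "t": time; "joint_pos": joint angles; "qvel": joint speeds; "tau": joint torques, N m; "tcp_pos": TCP position; "tool_rot": TCP orientation; "contact_force": force on the tool from outside, world axes, zero at the start; "torque": the same for the moment, N m; "finger_gap": opening from 0.0 (shut) to 1.0 (fully open); "gripper_force": force on a finger pad.
Only numpy, scipy, OpenCV 4.12 (cv2) and the standard library are available. Lean on these libraries where they do the work, as an engineer would, in place of code of your own. Each camera call takes 0.05 s, during which the arm holds its last target. There are 200 camera calls.

### The job

Lay the small plywood case flat in the bed of the blue glue-up clamp, between its two low guides, and let go of it. Then turn the red ball knob clockwise until the sprung pad holds the case snugly against the back stop with about 13 newtons: never above 25 newtons, which crushes the fresh glue joints. Leave the other things on the bench where they are.

Things in the scene. Friction and masses are not known exactly. Their poses are not given: they have to be found in the camera images.
- case_mid (a point): Centre of the loose laser-cut plywood case, a closed box 44 mm (its x) by 64 mm (its y) by 40 mm high (its z), about 0.16 kg, with three coloured dots on its top; starts flat on the bench. The two ends (along its y) are alike. In the clamp its y lies along the clamp's y (either way round).
- case: The same plywood case; its origin is the centre of its underside.
- clamp: The blue glue-up clamp, screwed to the bench. Origin: centre of the underside of its base plate (120 mm along its x, 260 mm along its y, 12 mm thick). At its -y end a grey gearbox (70 x 84 mm, top 50 mm above the bench) carries the ball knob; at its +y end stands the aluminium back stop.
- stop (a point): Foot of the middle of the back stop's face, at y = +115 mm of the clamp; the stop is 80 mm wide and its top is 44 mm above the bench.
- guides (a point): Midway between the near (-y) ends of the two low guides of the bed, on the base plate. The guides run from here to the stop, 8 mm high above the plate, 8 mm thick, 50 mm apart inside.
- seat (a point): Point of the clamp's bed, on top of its base plate (12 mm above the bench), on which the middle of the case's underside lies when its end touches the back stop: at x = 0, y = +83 mm of the clamp. Before the knob is turned the case has at least 16 mm of spare room between pad and stop.
- ball (a point): Centre of the polished red ball knob, 44 mm in diameter, 100 mm above the bench, at x = 0, y = -78 mm of the clamp, on an upright 12 mm stem; white dot on top. It is slippery (friction about 0.4): grip it across its widest part, at mid height, firmly (40 to 80 N), or the fingers slip. 28 mm of room below the ball. It turns about the vertical.
- knob (a joint): Turn of the ball knob in rad: 0 at the start (pad drawn back), growing clockwise seen from above, end of travel 2.9. One rad moves the jaw 15 mm towards the stop. Its own drag is about 0.32 N m, and it stays where left. Each newton of clamping force adds 0.015 N m (13 N: 0.2 N m more). Compare readings taken alike: at rest the drag may point either way.
- jaw: Dark steel jaw block (36 x 22 x 34 mm), driven by the knob along the clamp's +y. Origin: centre of its front face, at first at y = -8 mm of the clamp. Ahead of it a black rubber pad (28 mm) on a spring; its face stands 27 to 43 mm ahead of this origin, differing each time, not measured. It slides the case to the stop; then the spring yields 1 mm per 4 N (13 N: 0.22 rad of turn).
- can: Red drink can, 66 mm wide, 115 mm high: leave alone. Origin at its foot.
- glue: White glue bottle, 44 mm wide, 120 mm high: leave alone. Origin at its foot.
- parts_box: Open cardboard tray, 110 x 140 x 50 mm: leave alone. Origin at its underside.
- cutters: Side cutters with orange handles lying flat, about 150 mm long: leave alone. Origin at mid length on the bench.
There are look-alikes about, which are no part of the job. What is shaped like the case but purple is not meant.

How it is judged:
By the outcome, as a careful person would: the job done as asked, in the order asked, and still so for the second after the job is handed in, with the robot touching nothing.
It also fails if it takes over 72 s, if anything falls off the work surface, if the arm or the gripper's body presses on something with over 40 N, if the wrist force passes 120 N, or if a joint passes its speed limit or range.

## Working session

There is one attempt and no reset: what is moved stays moved. The work goes in short steps, Python scripts to look and compute and a tool call to move; the robot and the scene stay as the last step left them, time stands still between calls to the robot, and variables do not carry over. Pictures are saved under pics/ and viewed, at most 10 in all, crops included, and the job is handed in when it is done.

Besides the shell and the picture viewer there is one more tool, called after ">>>" in YAML: its name, and indented under it one key for each argument. step_arm: Moves the arm, as the interface text tells. Its arguments: {"type":"object","properties":{"steps":{"type":"string"},"gripper":{"type":"number"},"force":{"type":"number"}},"required":["steps"]}

```bash
mkdir -p pics; ls
cat > h.py <<'E'
import numpy as np, cv2
from workcell import *
def save(im,n,crop=None,s=1):
    if crop: im=im[crop[1]:crop[3],crop[0]:crop[2]]
    im=cv2.resize(im,None,fx=s,fy=s,interpolation=cv2.INTER_CUBIC)
    cv2.imwrite('pics/'+n,im[:,:,::-1])
def ray(cam,px):
    m=camera_model(cam);W=np.array(m["world_to_cam"]);R=W[:3,:3];t=W[:3,3]
    d=R.T@np.array([(px[0]-m["cx"])/m["fx"],(px[1]-m["cy"])/m["fy"],1]);return -R.T@t,d/np.linalg.norm(d)
def onz(cam,px,z):
    o,d=ray(cam,px);return o+d*(z-o[2])/d[2]
def tri(pa,pb,ca="side",cb="top"):
    A=np.zeros((3,3));b=np.zeros(3);L=[ray(ca,pa),ray(cb,pb)]
    for o,d in L:
        P=np.eye(3)-np.outer(d,d);A+=P;b+=P@o
    X=np.linalg.solve(A,b);return X,[float(np.linalg.norm(np.cross(X-o,d))) for o,d in L]
def pp(t,c):
    return [(round(r["conf"],2),np.round(np.array(r["at"])*[512,384],1)) for r in pinpoint(t,c)]
def proj(cam,X):
    m=camera_model(cam);W=np.array(m["world_to_cam"]);p=W[:3,:3]@np.array(X)+W[:3,3];return np.array([m["fx"]*p[0]/p[2]+m["cx"],m["fy"]*p[1]/p[2]+m["cy"]])
E
python3 - <<'E'
from h import *
a=capture("side");b=capture("top")
im=np.vstack([a,b]);cv2.imwrite('pics/a.png',a[:,:,::-1]);cv2.imwrite('pics/b.png',b[:,:,::-1])
for c in("side","top"):
    o,d=ray(c,(256,192));print(c,o.round(),d.round(2))
    for t in("case_mid","seat","stop","guides","ball","clamp","jaw"): print(c,t,pp(t,c))
E
```

```text
pics
side [ 218. -957.  840.] [ 0.25  0.75 -0.61]
side case_mid [(0.63, array([215.6, 154.4])), (0.52, array([227.1, 163.3]))]
side seat [(0.9, array([254.5, 195.7]))]
side stop [(0.9, array([255.7, 189.1]))]
side guides [(0.9, array([256.9, 201.7]))]
side ball [(0.55, array([259.9, 205.6]))]
side clamp [(0.74, array([257.4, 213.5])), (0.17, array([228. , 161.6]))]
side jaw []
top [ 458.  -19. 1252.] [ 0.08 -0.02 -1.  ]
top case_mid [(0.93, array([ 96.2, 217.3])), (0.63, array([138.8, 209.4]))]
top seat [(0.79, array([220.9, 192.7])), (0.51, array([286.8, 209.6]))]
top stop [(0.92, array([210.8, 189.8]))]
top guides [(0.94, array([232.1, 197. ]))]
top ball [(0.62, array([285.5, 209.3]))]
top clamp [(0.92, array([254. , 203.2]))]
top jaw [(0.76, array([256.6, 204. ])), (0.21, array([134.8, 210.8]))]
```

View pics/a.png

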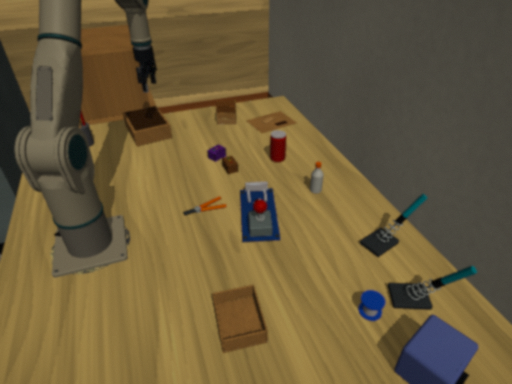

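View pics/b.png

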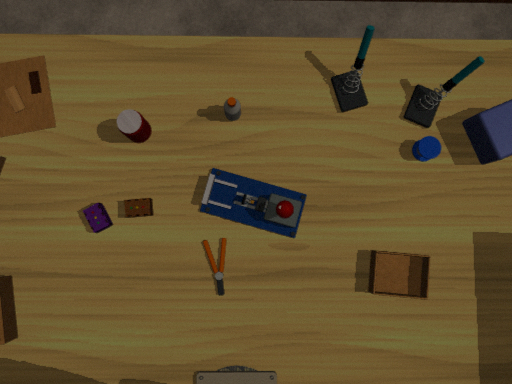

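The side view shows a purple look-alike at (216,153), the brown case at (230,164) and the clamp at about (259,212). In the top view these are at purple (97,217), brown (138,208) and clamp (254,203), with the stop at its left end (208,190) and the ball at (285,209). Candidates for the case are the purple box, the brown box and the cardboard trays at (265,320) and (148,125), which are too big. I choose the brown one and will check it in a crop.

Run:
```python
from h import *
a=capture("side");b=capture("top")
A=cv2.resize(a[135:185,195:255],(600,500)[:2],interpolation=cv2.INTER_CUBIC)
A=cv2.resize(a[140:180,200:250],(400,320),interpolation=cv2.INTER_CUBIC)
B=cv2.resize(b[188:238,80:180],(800,400)[:2],interpolation=cv2.INTER_CUBIC)[:, :]
B=cv2.resize(b[185:235,105:167],(400,320),interpolation=cv2.INTER_CUBIC)
C=cv2.resize(b[160:240,195:315],(400,267),interpolation=cv2.INTER_CUBIC)
D=cv2.resize(a[175:245,225:295],(400,267),interpolation=cv2.INTER_CUBIC)
save(np.vstack([np.hstack([A,B]),np.hstack([D,C])]),'c.png')
for n,s,t in [("ball",(259.9,205.6),(285.5,209.3)),("casemid",(230,164),(138.8,209.4)),("seat",(254.5,195.7),(220.9,192.7)),("stop",(255.7,189.1),(210.8,189.8)),("guides",(256.9,201.7),(232.1,197)),("clamp",(257.4,213.5),(254,203.2))]:
    X,r=tri(s,t);print(n,X.round(1),np.round(r,1))
print('topZ20',onz("top",(138.8,209.4),20).round(1),'seat',onz("top",(220.9,192.7),12).round(1),'stop',onz("top",(210.8,189.8),12).round(1),'guides',onz("top",(232.1,197),12).round(1),'clamp',onz("top",(254,203.2),0).round(1))
print('ball',onz("top",(285.5,209.3),100).round(1),onz("side",(259.9,205.6),100).round(1))
for c in("side","top"):
  for r in cut_out("case",c):
    M=r["mask"].astype(np.uint8);ys,xs=np.nonzero(M);
    if len(xs)<5: continue
    rc=cv2.minAreaRect(np.c_[xs,ys].astype(np.float32));print(c,round(r["conf"],2),len(xs),np.round(rc[0],1),np.round(rc[1],1),round(rc[2],1), xs.mean().round(1),ys.mean().round(1))
    if c=="top":
      bx=cv2.boxPoints(rc);print([onz("top",p,40)[:2].round() for p in bx])
```

```text
ball [ 513.1 -118.8  102.8] [0.9 0.9]
casemid [517.9 254.4  22.8] [3.8 3.8]
seat [555.8  45.    9.5] [4. 4.]
stop [565.8  70.2  18.1] [0.8 0.8]
guides [549.3  14.3   6.6] [0.6 0.6]
clamp [532.1 -43.4   4.1] [0.6 0.6]
topZ20 [514.3 256.   20. ] seat [559.5  43.9  12. ] stop [567.   70.5  12. ] guides [548.3  14.3  12. ] clamp [532.9 -43.6   0. ]
ball [ 512.3 -118.8  100. ] [ 515.1 -115.7  100. ]
side 0.79 232 [229.9 164.8] [18.3 14.3] 63.4 229.9 164.7
side 0.53 233 [216.5 153. ] [13.9 18.8] 63.4 216.7 152.8
top 0.91 462 [138.5 207.6] [17.5 27.9] 84.0 138.7 207.8
[array([536., 291.]), array([544., 220.]), array([500., 214.]), array([492., 285.])]
top 0.58 562 [ 97.8 217.5] [27.1 21.1] 62.2 97.8 217.6
[array([510., 395.]), array([535., 349.]), array([474., 315.]), array([449., 361.])]
```

View pics/c.png

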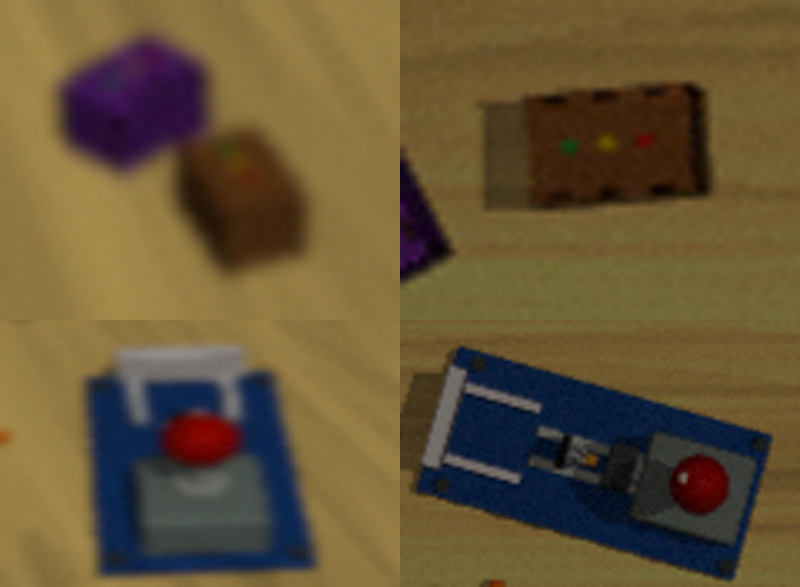

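The brown box has three dots (green, yellow, red) on a 44×64 top, so it is the case. The purple one is the decoy. Next I fit the clamp and case poses from their corners.

Run:
```python
from h import *
def fit(px,z,obj):
    P=np.array([onz("top",p,z)[:2] for p in px]);O=np.array(obj,float)
    c=P.mean(0);o=O.mean(0);H=(O-o).T@(P-c);th=np.arctan2(H[0,1]-H[1,0],H[0,0]+H[1,1])
    R=np.array([[np.cos(th),-np.sin(th)],[np.sin(th),np.cos(th)]])
    t=c-R@o;print(t.round(1),'yaw',np.degrees(th).round(1),'res',(P-(O@R.T+t)).round(1).tolist());return R,t
R,t=fit([(213,168.1),(306,195.1),(295.5,237.1),(199.5,211.6)],12,[(60,130),(60,-130),(-60,-130),(-60,130)])
for n,y,z in(("seat",83,12),("stop",115,12),("ball",-78,100),("guides",20,12)):
    X=np.r_[R@[0,y]+t,z];print(n,X.round(1),proj("top",X).round(1),proj("side",X).round(1))
fit([(124.7,200.2),(150,198.3),(151,215.5),(125.2,217.3)],40,[(22,32),(22,-32),(-22,-32),(-22,32)])
# dot triangulation: yellow dot
print('yellow',tri((200+233/8,140+155/8),(137.1,207.3)))
# ball hue in both
for c in("side","top"):
    im=capture(c);h=cv2.cvtColor(im,cv2.COLOR_RGB2HSV)
    m=(((h[...,0]<8)|(h[...,0]>172))&(h[...,1]>150)&(h[...,2]>60)).astype(np.uint8);n,l,s,ce=cv2.connectedComponentsWithStats(m)
    print(c,[(ce[i].round(1),s[i]) for i in range(1,n) if s[i][4]>30])
s=get_obs();print({k:np.round(v,3).tolist() for k,v in s.items()},grip_depth)
```

```text
[533.  -42.1] yaw -15.3 res [[-0.6, -2.1], [-2.3, 2.6], [2.9, -0.8], [-0.0, 0.3]]
seat [555.   37.9  12. ] [223.1 194.4] [256.  196.2]
stop [563.4  68.8  12. ] [211.4 191.2] [255.5 190.8]
ball [ 512.4 -117.3  100. ] [284.9 209.3] [259.3 206.1]
guides [538.3 -22.8  12. ] [246.2 200.8] [257.3 207.6]
[517.5 254.3] yaw 4.3 res [[-0.2, 0.1], [0.2, -0.4], [0.1, -0.7], [-0.0, 0.9]]
yellow (array([519.07120365, 254.94953333,  43.89776205]), [0.5310276515934571, 0.5310276515935345])
side [(array([ 82. , 118.9]), array([ 80, 113,   6,  12,  34], dtype=int32)), (array([277.6, 149.1]), array([271, 137,  15,  25, 308], dtype=int32)), (array([259.7, 205.9]), array([254, 200,  13,  13, 134], dtype=int32))]
top [(array([286.5, 208.3]), array([280, 201,  14,  16, 156], dtype=int32))]
{'t': 1.1, 'joint_pos': [-67.255, 36.002, 2.207, 86.94, -1.546, 57.084, -1.146], 'qvel': [-0.051, -0.041, -0.056, -0.008, -0.019, 0.078, 0.03], 'tau': [-0.0, -56.33, 1.226, -19.379, 0.011, 0.002, 0.0], 'tcp_pos': [290.177, 581.653, 231.343], 'tool_rot': [[-0.895, 0.446, 0.0], [0.446, 0.895, 0.0], [0.0, 0.0, -1.0]], 'contact_force': [-0.163, 0.506, 0.417], 'torque': [-0.013, -0.023, -0.006], 'gripper_force': 0.0, 'finger_gap': 1.002} 18.700000000000003
```

>>> step_arm:
  steps: "0 0 0 0 0 6.58; 0 0 0 0 0 6.58; 0 0 0 0 0 6.58; 0 0 0 0 0 6.58; 0 0 0 0 0 6.58"
  gripper: 0.0854

```text
t: 1.52
tcp_pos: [290.2, 581.7, 231.4]
tool_rot: [[-0.504, 0.864, -0.0], [0.864, 0.504, 0.0], [0.0, -0.0, -1.0]]
contact_force: [0.4, 0.6, 0.5]
finger_gap: 1.002
gripper_force: 0.0
```

>>> step_arm:
  steps: "0 0 0 0 0 6.58; 0 0 0 0 0 6.58; 0 0 0 0 0 6.58; 0 0 0 0 0 6.58; 0 0 0 0 0 0"

```text
t: 1.93
tcp_pos: [290.0, 581.7, 231.2]
tool_rot: [[-0.072, 0.997, 0.0], [0.997, 0.072, -0.0], [-0.0, 0.0, -1.0]]
contact_force: [0.2, -0.1, 0.0]
finger_gap: 1.001
gripper_force: 0.0
```

>>> step_arm:
  steps: "-0.0311 0.0185 0.009 0 0 0; -0.0311 0.0185 0.009 0 0 0; -0.0311 0.0185 0.009 0 0 0; -0.0311 0.0185 0.009 0 0 0; -0.0311 0.0185 0.009 0 0 0"

```text
t: 2.35
tcp_pos: [394.7, 432.3, 186.1]
tool_rot: [[-0.079, 0.997, 0.0], [0.997, 0.079, 0.0], [0.0, 0.0, -1.0]]
contact_force: [0.4, 0.3, 0.0]
finger_gap: 1.002
gripper_force: 0.0
```

>>> step_arm:
  steps: "-0.0311 0.0185 0.009 0 0 0; -0.0311 0.0185 0.009 0 0 0; -0.0311 0.0185 0.009 0 0 0; -0.0311 0.0185 0.009 0 0 0; -0.0311 0.0185 0.009 0 0 0"

```text
t: 2.77
tcp_pos: [498.6, 284.0, 141.1]
tool_rot: [[-0.078, 0.997, 0.0], [0.997, 0.078, 0.001], [0.001, 0.0, -1.0]]
contact_force: [0.7, 0.1, 0.3]
finger_gap: 0.998
gripper_force: 0.0
```

>>> step_arm:
  steps: "-0.0311 0.0185 0.009 0 0 0; 0 0 0 0 0 0;0 0 0 0 0 0"

```text
t: 3.02
tcp_pos: [520.0, 252.4, 131.9]
tool_rot: [[-0.071, 0.997, -0.0], [0.997, 0.071, -0.001], [-0.001, -0.0, -1.0]]
contact_force: [0.3, 1.3, -0.2]
finger_gap: 1.001
gripper_force: 0.0
```

Run:
```python
from h import *
a=capture("side");b=capture("top")
A=cv2.resize(a[100:190,180:270],(400,400),interpolation=cv2.INTER_CUBIC)
B=cv2.resize(b[160:250,85:175],(400,400),interpolation=cv2.INTER_CUBIC)
save(np.hstack([A,B]),'d.png')
s=get_obs();print(s['tcp_pos'],proj("side",s['tcp_pos']),proj("top",s['tcp_pos']))
```

```text
[518.1626199  256.57941674 132.33798825] [227.35482109 139.31905736] [127.95510565 205.55962497]
```

View pics/d.png

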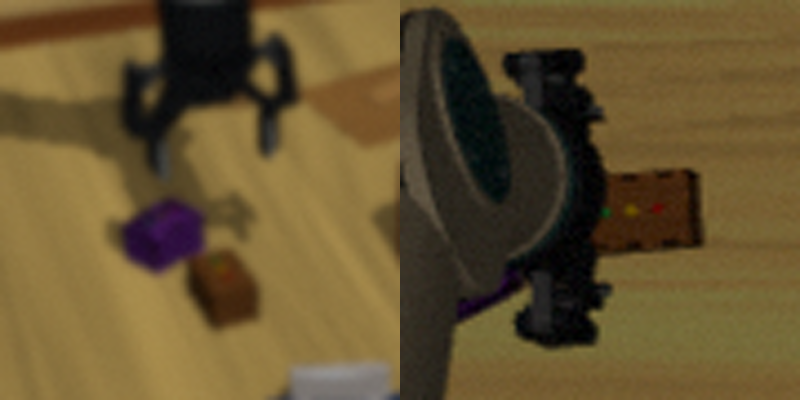

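The left half shows the fingers over the case with the tips at about (160,165) and (268,145). The right half shows the gripper in line with the case, displaced only by perspective. I descend.

>>> step_arm:
  steps: "0 0 0.03 0 0 0;0 0 0.03 0 0 0;0 0 0.03 0 0 0;0 0 0.02 0 0 0;0 0 0.011 0 0 0"

```text
t: 3.53
tcp_pos: [516.0, 257.5, 9.1]
tool_rot: [[-0.079, 0.997, -0.004], [0.997, 0.079, -0.0], [0.0, -0.004, -1.0]]
contact_force: [0.3, 0.1, 0.4]
finger_gap: 0.999
gripper_force: 0.0
```

>>> step_arm:
  steps: "0 0 0 0 0 0;0 0 0 0 0 0;0 0 0 0 0 0;0 0 0 0 0 0;0 0 0 0 0 0"
  gripper: 0.03
  force: 30

```text
t: 3.95
tcp_pos: [519.8, 256.6, 13.1]
tool_rot: [[-0.075, 0.997, 0.003], [0.997, 0.075, 0.002], [0.002, 0.003, -1.0]]
contact_force: [-0.8, -0.1, 6.0]
finger_gap: 0.512
gripper_force: 32.3
```

>>> step_arm:
  steps: "0 0 0 0 0 0;0 0 0 0 0 0;0 0 0 0 0 0;0 0 0 0 0 0;0 0 0 0 0 0"

```text
t: 4.37
tcp_pos: [519.8, 256.6, 13.1]
tool_rot: [[-0.075, 0.997, 0.003], [0.997, 0.075, 0.002], [0.002, 0.003, -1.0]]
contact_force: [-0.5, -0.1, 6.4]
finger_gap: 0.509
gripper_force: 32.5
```

>>> step_arm:
  steps: "0 0 -0.02 0 0 0;0 0 -0.035 0 0 0;0 0 -0.035 0 0 0;0 0 0 0 0 0;0 0 0 0 0 0"

```text
t: 4.78
tcp_pos: [520.0, 256.3, 103.7]
tool_rot: [[-0.074, 0.997, 0.004], [0.997, 0.074, 0.002], [0.002, 0.004, -1.0]]
contact_force: [-1.1, -0.9, -2.0]
finger_gap: 0.511
gripper_force: 31.6
```

>>> step_arm:
  steps: "-0.02 0.0017 0 0 0 0;-0.0372 0.0032 0 0 0 0;-0.0372 0.0032 0 0 0 0;-0.0372 0.0032 0 0 0 0;-0.0372 0.0032 0 0 0 0"

```text
t: 5.2
tcp_pos: [544.3, 86.7, 100.0]
tool_rot: [[-0.075, 0.997, -0.003], [0.997, 0.075, -0.0], [-0.0, -0.003, -1.0]]
contact_force: [1.3, -0.4, -0.8]
finger_gap: 0.508
gripper_force: 31.5
```

>>> step_arm:
  steps: "-0.0342 0.0029 0 0 0 0;-0.02 0.0017 0 0 0 0;0 0 0 0 0 6.63;0 0 0 0 0 6.63;0 0 0 0 0 6.63"

```text
t: 5.62
tcp_pos: [552.9, 33.7, 100.0]
tool_rot: [[0.277, 0.961, -0.003], [0.961, -0.277, 0.0], [-0.001, -0.003, -1.0]]
contact_force: [-0.0, 0.2, -1.1]
finger_gap: 0.506
gripper_force: 31.6
```

>>> step_arm:
  steps: "0 0 0 0 0 0;0 0 0 0 0 0;0 0 0 0 0 0"

```text
t: 5.87
tcp_pos: [553.5, 34.9, 100.6]
tool_rot: [[0.266, 0.964, -0.002], [0.964, -0.266, -0.0], [-0.0, -0.001, -1.0]]
contact_force: [-0.7, -0.3, -2.0]
finger_gap: 0.512
gripper_force: 31.5
```

Run:
```python
from h import *
a=capture("side");b=capture("top")
A=cv2.resize(a[130:230,205:305],(400,400),interpolation=cv2.INTER_CUBIC)
B=cv2.resize(b[150:250,195:295],(400,400),interpolation=cv2.INTER_CUBIC)
save(np.hstack([A,B]),'e.png')
for _ in range(3):
  s=get_obs();capture("top");print(s['tcp_pos'].round(1) if hasattr(s['tcp_pos'],'round') else s['tcp_pos'],np.round(s['tool_rot'],3).tolist()[:2],s['finger_gap'],s['gripper_force'])
for c in("side","top"):
  for t in("case_mid","stop","seat","guides","clamp"): print(c,t,pp(t,c))
```

```text
[553.9  34.8 101. ] [[0.267, 0.964, -0.001], [0.964, -0.267, 0.0]] 0.5085857939170099 31.53445601463318
[554.   34.8 101.1] [[0.268, 0.963, -0.0], [0.963, -0.268, 0.0]] 0.504548061355212 31.535326838493347
[554.   34.7 101.2] [[0.268, 0.963, -0.0], [0.963, -0.268, 0.0]] 0.5046459365429159 31.535473465919495
side case_mid [(0.54, array([216.5, 150.5])), (0.52, array([254.5, 174.9]))]
side stop [(0.57, array([256.1, 190.1]))]
side seat [(0.8, array([255. , 194.9]))]
side guides [(0.69, array([255.7, 198.5]))]
side clamp [(0.78, array([257.5, 213.4]))]
top case_mid [(0.61, array([ 99.2, 218.1]))]
top stop [(0.73, array([234.1, 114.9]))]
top seat [(0.81, array([223.4, 192.8]))]
top guides [(0.73, array([228.6, 197.6]))]
top clamp [(0.58, array([253.6, 204.2]))]
```

View pics/e.png

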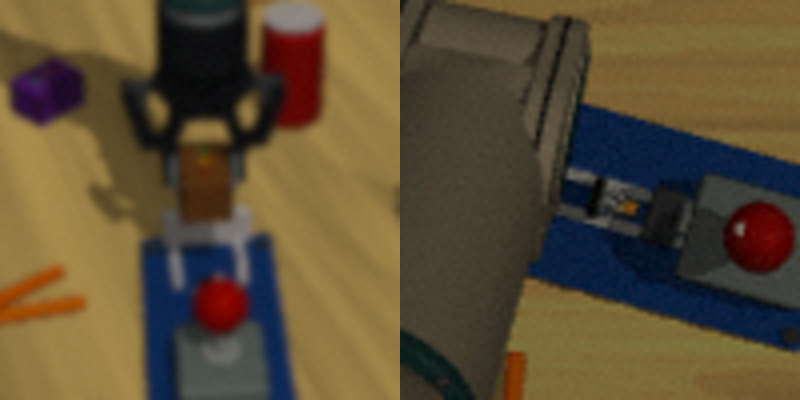

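The left half shows the case held level at about (206,185 in the crop), just behind the bed, with the guides at (175,265) and (243,265). The side camera looks almost along the clamp, so I use it for the lateral check.

Run:
```python
from h import *
a=capture("side");h=cv2.cvtColor(a,cv2.COLOR_RGB2HSV)
th=np.radians(-15.6);yd=np.array([-np.sin(th),np.cos(th),0]);xd=np.array([np.cos(th),np.sin(th),0]);T=np.array([533,-42.5,0])
P=lambda x,y,z:proj("side",T+x*xd+y*yd+[0,0,z])
tcp=get_obs()['tcp_pos'];q=np.array(tcp)-T;print('tcp clamp',q@xd,q@yd)
def sub(row,lo,hi):  # subpixel edges by gradient, gray
    g=a[row].astype(float);return ' '.join('%d/%d/%d'%tuple(g[c]) for c in range(lo,hi))
for r in(174,178,181): print(r,sub(r,244,270))
for r in(185,187,194,197): print(r,sub(r,240,274))
cx,cy=q@xd,q@yd-2
print('case front top/bot L,R pred',[P(cx+s,cy-32,z).round(1).tolist() for z in(tcp[2]-13,tcp[2]+27) for s in(-22,22)])
print('stop top L,R',[P(s,115,44).round(1).tolist() for s in(-40,40)],'guides inner y=75',[P(s,75,20).round(1).tolist() for s in(-33,-25,25,33)],[P(s,57,20).round(1).tolist() for s in(-33,-25,25,33)])
```

```text
tcp clamp -0.35309555834450634 80.01381675152774
174 80/66/36 68/58/34 47/41/31 48/47/43 58/57/54 58/51/46 60/40/28 69/39/16 78/45/17 81/47/20 81/47/18 83/45/18 83/43/14 84/46/19 80/46/18 78/46/18 77/43/13 79/47/21 82/57/34 84/70/55 75/68/58 73/65/48 99/83/48 135/111/62 153/127/69 158/132/72
178 88/73/40 86/72/38 84/69/38 83/69/41 77/64/41 63/50/32 55/36/20 59/35/14 66/37/15 66/36/11 67/39/16 68/38/14 67/39/15 70/40/16 71/41/18 68/40/14 68/41/16 63/37/13 70/47/22 97/75/41 124/103/56 141/117/64 146/120/65 150/125/68 152/128/69 153/127/70
181 90/77/43 88/73/43 87/74/45 86/73/47 83/70/46 70/58/36 62/44/25 62/37/17 70/41/16 70/40/14 69/40/15 67/38/13 68/38/13 68/39/15 69/39/14 66/38/12 67/38/13 66/39/16 76/56/34 105/87/64 133/116/88 142/125/95 142/125/91 145/124/83 147/122/72 150/125/69
185 93/78/42 90/75/39 91/75/40 91/76/41 87/74/47 83/74/59 83/79/72 83/80/77 83/78/75 78/73/70 74/66/60 75/61/52 77/60/49 79/59/47 81/62/48 83/65/49 78/61/50 79/62/53 88/73/62 98/82/72 101/87/76 104/90/81 105/95/86 113/104/99 122/115/110 125/118/115 127/118/109 133/119/97 139/118/76 143/119/67 144/120/66 1
[... 611 characters left out ...]
/102 113/113/118 91/94/109 51/64/91 20/44/82 14/40/81 12/40/80 17/41/80 43/52/79 84/77/75
197 70/65/64 30/43/73 12/38/77 14/37/78 13/39/77 14/38/76 36/51/84 69/74/94 102/104/111 108/110/116 77/84/102 40/56/87 16/41/79 12/39/78 14/38/78 11/37/77 12/37/73 17/39/76 25/42/76 33/48/80 34/48/80 26/43/80 24/41/77 50/59/82 96/96/102 122/119/120 107/107/112 60/69/91 24/44/82 14/40/82 14/41/82 13/39/79 28/45/79 63/65/75
case front top/bot L,R pred [[250.0, 185.5], [263.1, 184.9], [249.7, 175.7], [263.1, 175.2]]
stop top L,R [[244.3, 184.2], [266.7, 183.2]] guides inner y=75 [[246.9, 196.4], [249.2, 196.3], [263.4, 195.6], [265.6, 195.5]] [[247.1, 199.6], [249.4, 199.5], [263.8, 198.8], [266.1, 198.7]]
```

>>> step_arm:
  steps: "0 0.003 0.02 0 0 0;0 0 0.02 0 0 0;0 0 0.015 0 0 0;0 0 0 0 0 0;0 0 0 0 0 0"

```text
t: 7.08
tcp_pos: [556.5, 33.7, 45.8]
tool_rot: [[0.27, 0.963, -0.002], [0.963, -0.27, -0.0], [-0.001, -0.002, -1.0]]
contact_force: [-0.0, -0.4, 0.1]
finger_gap: 0.509
gripper_force: 31.4
```

Run:
```python
from h import *
a=np.mean([capture("side").astype(float) for _ in range(4)],0)
th=np.radians(-15.6);yd=np.array([-np.sin(th),np.cos(th),0]);xd=np.array([np.cos(th),np.sin(th),0]);T=np.array([533,-42.5,0])
P=lambda x,y,z:proj("side",T+x*xd+y*yd+[0,0,z])
tcp=get_obs()['tcp_pos'];q=np.array(tcp)-T;print('tcp clamp',q@xd,q@yd,tcp[2])
cx,cy=q@xd,q@yd-2
print('case front bot/top L,R pred',[P(cx+s,cy-32,z).round(1).tolist() for z in(tcp[2]-13,tcp[2]+27) for s in(-22,22)])
for r in(188,191,194): print(r,' '.join('%d/%d'%(a[r,c,0],a[r,c,2]) for c in range(241,274)))
save(a[160:220,215:295].astype(np.uint8),'f.png',s=8)
```

```text
tcp clamp 3.4636639764401274 80.23888938579711 47.386308906521386
case front bot/top L,R pred [[251.4, 198.1], [264.2, 197.4], [251.2, 188.8], [264.2, 188.2]]
188 90/45 84/42 77/38 72/42 70/53 67/59 57/53 52/50 59/57 61/54 60/34 71/20 78/17 80/18 79/16 80/17 82/18 81/16 79/17 78/16 77/16 78/20 80/37 83/60 83/75 83/79 88/79 89/75 86/69 81/66 85/66 106/65 132/65
191 33/52 28/47 27/44 25/45 35/53 50/62 68/71 77/75 68/67 49/48 45/27 54/15 63/14 67/13 68/14 67/13 67/14 67/13 69/14 69/14 66/14 64/19 69/41 88/76 92/94 67/91 37/80 22/70 22/57 26/51 33/56 59/63 101/67
194 28/68 15/71 15/72 14/72 17/73 40/77 73/88 91/94 75/77 48/52 44/32 57/19 67/15 69/15 70/16 68/14 67/14 68/15 66/13 67/15 66/15 66/20 74/45 99/86 113/112 92/108 50/91 20/82 13/79 13/80 16/79 43/79 85/74
```

View pics/f.png

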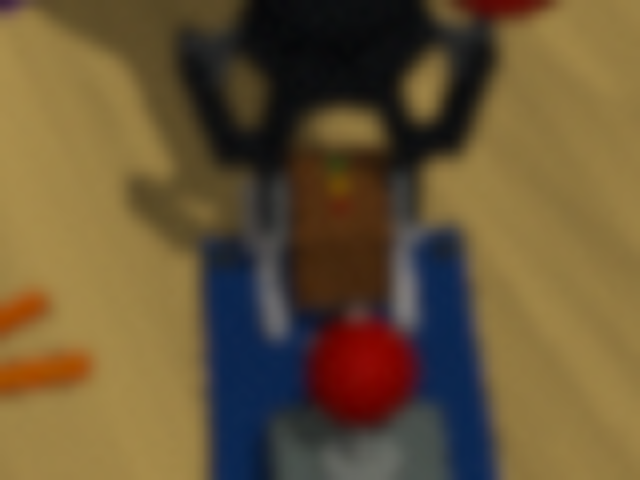

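The case hangs at columns 250.6–263.2, and the guides' outer edges are at 246–267. It is centred to within about 1 mm, so I lower it.

>>> step_arm:
  steps: "0 0.0007 0.008 0 0 0;0 0 0.006 0 0 0;0 0 0.004 0 0 0;0 0 0 0 0 0;0 0 0 0 0 0"

```text
t: 7.7
tcp_pos: [557.3, 33.6, 27.8]
tool_rot: [[0.269, 0.963, -0.001], [0.963, -0.269, -0.0], [-0.0, -0.001, -1.0]]
contact_force: [0.5, 0.4, -1.1]
finger_gap: 0.512
gripper_force: 31.5
```

>>> step_arm:
  steps: "0 0 0.001 0 0 0;0 0 0.001 0 0 0;0 0 0 0 0 0;0 0 0 0 0 0"

```text
t: 8.03
tcp_pos: [557.7, 33.7, 26.3]
tool_rot: [[0.269, 0.963, 0.0], [0.963, -0.269, 0.0], [0.0, 0.0, -1.0]]
contact_force: [0.3, -0.1, -1.7]
finger_gap: 0.509
gripper_force: 31.5
```

>>> step_arm:
  steps: "0 0 0.001 0 0 0;0 0 0.001 0 0 0;0 0 0 0 0 0;0 0 0 0 0 0"

```text
t: 8.37
tcp_pos: [557.9, 33.7, 25.1]
tool_rot: [[0.269, 0.963, 0.001], [0.963, -0.269, 0.0], [0.0, 0.0, -1.0]]
contact_force: [-1.0, 0.2, 4.8]
finger_gap: 0.511
gripper_force: 32.3
```

>>> step_arm:
  steps: "0 0 0.001 0 0 0;0 0 0 0 0 0;0 0 0 0 0 0;0 0 0 0 0 0"

```text
t: 8.7
tcp_pos: [557.9, 33.7, 25.0]
tool_rot: [[0.27, 0.963, 0.001], [0.963, -0.27, 0.001], [0.001, 0.001, -1.0]]
contact_force: [-4.3, -0.2, 14.4]
finger_gap: 0.509
gripper_force: 33.3
```

>>> step_arm:
  steps: "0 0 -0.001 0 0 0;0 0 0 0 0 0;0 0 0 0 0 0;0 0 0 0 0 0;0 0 0 0 0 0"
  gripper: 0.0854

```text
t: 9.12
tcp_pos: [557.7, 33.6, 24.1]
tool_rot: [[0.269, 0.963, -0.0], [0.963, -0.269, -0.0], [-0.0, -0.0, -1.0]]
contact_force: [-0.1, -0.3, -0.3]
finger_gap: 1.001
gripper_force: 0.0
```

>>> step_arm:
  steps: "0 0 -0.02 0 0 0;0 0 -0.04 0 0 0;0 0 -0.04 0 0 0;0 0 -0.04 0 0 0;0 0 0 0 0 0"

```text
t: 9.53
tcp_pos: [562.5, 33.2, 171.3]
tool_rot: [[0.27, 0.963, 0.013], [0.963, -0.27, 0.001], [0.004, 0.012, -1.0]]
contact_force: [0.9, 0.4, -0.3]
finger_gap: 0.998
gripper_force: 0.0
```

>>> step_arm:
  steps: "-0.0395 0 0 0 0 -7;-0.0392 -0.0048 0 0 0 -7;-0.0383 -0.0096 0 0 0 -7;-0.0369 -0.0141 0 0 0 -7;0 0 0 0 0 -7"

```text
t: 9.95
tcp_pos: [511.9, -128.7, 164.5]
tool_rot: [[-0.326, 0.945, -0.002], [0.945, 0.326, -0.006], [-0.005, -0.004, -1.0]]
contact_force: [0.5, -0.3, -0.4]
finger_gap: 0.999
gripper_force: 0.0
```

>>> step_arm:
  steps: "0 0 0 0 0 -7;0 0 0 0 0 -7;0 0 0 0 0 -7;0 0 0 0 0 -7;0 0 0 0 0 -7"

```text
t: 10.37
tcp_pos: [515.0, -118.6, 164.1]
tool_rot: [[-0.816, 0.578, -0.0], [0.578, 0.816, 0.0], [0.0, -0.0, -1.0]]
contact_force: [-0.1, 0.0, -0.1]
finger_gap: 0.998
gripper_force: 0.0
```

Run:
```python
from h import *
a=capture("side");b=capture("top")
A=cv2.resize(a[140:240,205:305],(400,400),interpolation=cv2.INTER_CUBIC)
B=cv2.resize(b[150:250,195:295],(400,400),interpolation=cv2.INTER_CUBIC)
save(np.hstack([A,B]),'g.png')
s=get_obs();print(np.round(s['tcp_pos'],1),np.round(s['joint_pos'],1),np.round(s['tool_rot'],3).tolist(),s['finger_gap'])
for c in("side","top"):
  for t in("case_mid","ball"): print(c,t,pp(t,c))
```

```text
[ 515.  -118.6  164.1] [ 11.7  31.3  -2.6 110.3   2.2  38.5  62.2] [[-0.813, 0.582, -0.0], [0.582, 0.813, 0.001], [0.001, 0.0, -1.0]] 0.999869946682695
side case_mid [(0.66, array([256.1, 192.3])), (0.61, array([216.6, 151.7])), (0.39, array([204.8, 207.6]))]
side ball [(0.55, array([259.5, 204.7]))]
top case_mid [(0.98, array([223. , 196.2])), (0.95, array([ 97.5, 217.8])), (0.64, array([226.4, 193.2]))]
top ball []
```

View pics/g.png

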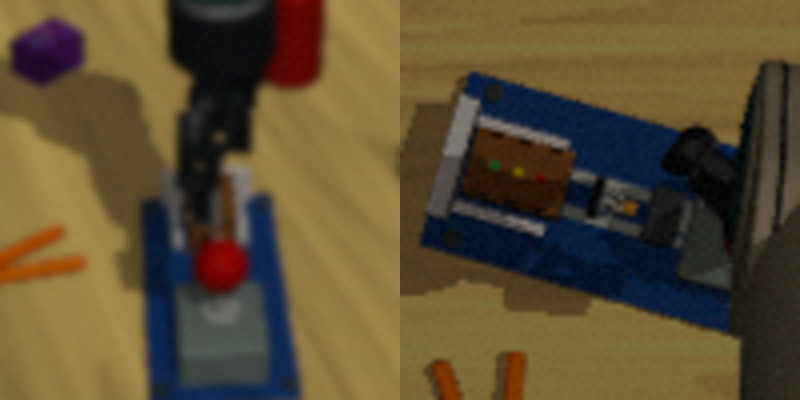

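The case lies flat between the guides, at (518,170) in the right half, with a gap to the pad. Next is the ball.

>>> step_arm:
  steps: "0 0 0.025 0 0 0;0 0 0.025 0 0 0;0 0 0.025 0 0 0;0 0 0.012 0 0 0;0 0 0 0 0 0"

```text
t: 11.08
tcp_pos: [513.2, -118.0, 74.7]
tool_rot: [[-0.812, 0.583, -0.005], [0.583, 0.812, 0.001], [0.005, -0.003, -1.0]]
contact_force: [-0.4, 0.4, -0.6]
finger_gap: 1.003
gripper_force: 0.0
```

>>> step_arm:
  steps: "0 0 0 0 0 0;0 0 0 0 0 0;0 0 0 0 0 0;0 0 0 0 0 0;0 0 0 0 0 0"
  gripper: 0.03
  force: 65

```text
t: 11.5
tcp_pos: [516.5, -118.1, 78.9]
tool_rot: [[-0.813, 0.582, 0.003], [0.582, 0.813, 0.0], [-0.003, 0.002, -1.0]]
contact_force: [-0.7, 1.2, 5.5]
finger_gap: 0.487
gripper_force: 64.8
```

>>> step_arm:
  steps: "0 0 0 0 0 0;0 0 0 0 0 0;0 0 0 0 0 0;0 0 0 0 0 0;0 0 0 0 0 0"

```text
t: 11.92
tcp_pos: [516.6, -118.1, 78.9]
tool_rot: [[-0.813, 0.582, 0.003], [0.582, 0.813, 0.0], [-0.003, 0.002, -1.0]]
contact_force: [-0.5, 0.9, 4.8]
finger_gap: 0.485
gripper_force: 64.8
```

```bash
cat > s.py <<'E'
from h import *
s=get_obs();R=np.array(s['tool_rot']);print(round(s['t'],2),np.round(s['tcp_pos'],1),'yang',np.degrees(np.arctan2(R[1,1],R[0,1])).round(2),'F',np.round(s['contact_force'],1),'M',np.round(s['torque'],3),'gap',round(s['finger_gap'],3),round(s['gripper_force'],1),'tau7',np.round(s['tau'][-1],3),'j7',np.round(s['joint_pos'][-1],2))
E
python3 s.py
```

```text
11.92 [ 516.6 -118.1   78.9] yang 54.37 F [-0.5  0.9  4.8] M [ 0.327  0.11  -0.024] gap 0.485 64.8 tau7 0.028 j7 61.49
```

>>> step_arm:
  steps: "0 0 0 0 0 3;0 0 0 0 0 3;0 0 0 0 0 3;0 0 0 0 0 3;0 0 0 0 0 3"

```text
t: 12.33
tcp_pos: [516.1, -118.6, 78.9]
tool_rot: [[-0.633, 0.774, 0.002], [0.774, 0.633, -0.0], [-0.002, 0.002, -1.0]]
contact_force: [-1.5, 0.3, 6.8]
finger_gap: 0.483
gripper_force: 64.9
```

```bash
python3 s.py; python3 -c "
from h import *
a=capture('side');b=capture('top')
A=cv2.resize(a[140:240,205:305],(400,400),interpolation=cv2.INTER_CUBIC)
B=cv2.resize(b[150:250,195:295],(400,400),interpolation=cv2.INTER_CUBIC)
save(np.hstack([A,B]),'i.png')"; python3 s.py
```

```text
12.33 [ 516.1 -118.6   78.9] yang 39.29 F [-1.5  0.3  6.8] M [0.076 0.255 0.329] gap 0.483 64.9 tau7 0.089 j7 51.71
12.43 [ 516.1 -118.6   78.9] yang 39.28 F [-0.4  0.7  7.3] M [ 0.121  0.205 -0.184] gap 0.483 64.9 tau7 -0.008 j7 51.72
```

View pics/i.png

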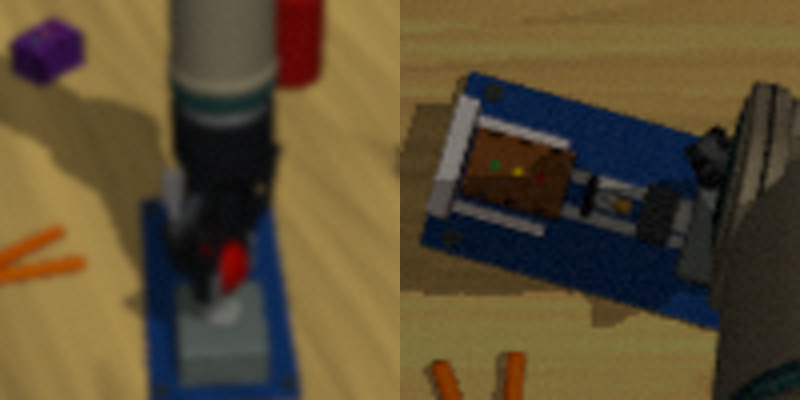

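The pad (black, near (592,195)) has advanced and the fingers hold the ball. The moving torque of 0.33 N m matches the drag. I continue.

>>> step_arm:
  steps: "0 0 0 0 0 3;0 0 0 0 0 3;0 0 0 0 0 3;0 0 0 0 0 3;0 0 0 0 0 3"

```text
t: 12.85
tcp_pos: [515.5, -118.9, 78.9]
tool_rot: [[-0.411, 0.912, 0.002], [0.912, 0.411, -0.001], [-0.001, 0.001, -1.0]]
contact_force: [-2.0, -1.4, 7.1]
finger_gap: 0.486
gripper_force: 65.1
```

```bash
python3 s.py
```

```text
12.85 [ 515.5 -118.9   78.9] yang 24.28 F [-2.  -1.4  7.1] M [-0.078  0.449  0.371] gap 0.486 65.1 tau7 0.085 j7 42.02
```

>>> step_arm:
  steps: "0 0 0 0 0 2;0 0 0 0 0 2;0 0 0 0 0 2;0 0 0 0 0 2;0 0 0 0 0 2"

```text
t: 13.27
tcp_pos: [515.1, -119.0, 78.9]
tool_rot: [[-0.247, 0.969, 0.001], [0.969, 0.247, -0.0], [-0.001, 0.001, -1.0]]
contact_force: [-3.1, -1.1, 8.0]
finger_gap: 0.483
gripper_force: 65.1
```

```bash
python3 s.py
python3 - <<'E'
from h import *
b=capture("top")
for t in("case_mid","jaw"): print(t,pp(t,"top"))
h=cv2.cvtColor(b,cv2.COLOR_RGB2HSV)
save(np.hstack([cv2.resize(b[165:225,200:265],(650,600),interpolation=cv2.INTER_CUBIC)]),'j.png')
E
```

```text
13.27 [ 515.1 -119.    78.9] yang 14.32 F [-3.1 -1.1  8. ] M [-0.121  0.541  0.343] gap 0.483 65.1 tau7 -0.054 j7 35.58
case_mid [(0.74, array([224.8, 195.4])), (0.59, array([ 98., 220.])), (0.48, array([254.9, 198.2]))]
jaw [(0.65, array([253.2, 202.2]))]
```

View pics/j.png

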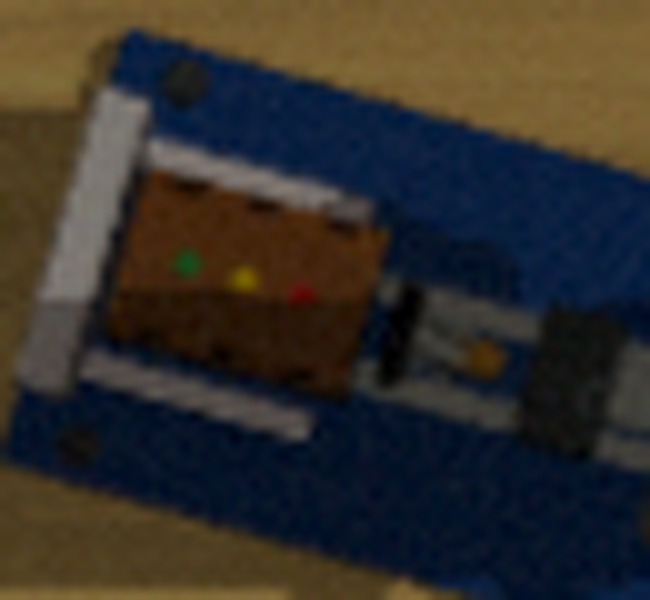

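The pad sits about 6 mm from the case and the case about 4 mm from the stop, so roughly 38° of turn is left before contact. I go on with readings.

>>> step_arm:
  steps: "0 0 0 0 0 2;0 0 0 0 0 2;0 0 0 0 0 2;0 0 0 0 0 2;0 0 0 0 0 2"

```text
t: 13.83
tcp_pos: [514.7, -119.1, 78.9]
tool_rot: [[-0.075, 0.997, 0.0], [0.997, 0.075, -0.0], [-0.0, 0.0, -1.0]]
contact_force: [-3.9, -0.9, 9.5]
finger_gap: 0.485
gripper_force: 65.2
```

```bash
python3 s.py
```

```text
13.83 [ 514.7 -119.1   78.9] yang 4.3 F [-3.9 -0.9  9.5] M [-0.241  0.728  0.345] gap 0.485 65.2 tau7 -0.055 j7 29.08
```

>>> step_arm:
  steps: "0 0 0 0 0 2;0 0 0 0 0 2;0 0 0 0 0 2;0 0 0 0 0 2;0 0 0 0 0 2"

```text
t: 14.25
tcp_pos: [514.3, -119.1, 78.9]
tool_rot: [[0.099, 0.995, -0.0], [0.995, -0.099, -0.0], [-0.0, -0.0, -1.0]]
contact_force: [-6.0, -0.5, 10.0]
finger_gap: 0.49
gripper_force: 65.3
```

```bash
python3 s.py
```

```text
14.25 [ 514.3 -119.1   78.9] yang -5.71 F [-6.  -0.5 10. ] M [-0.267  0.91   0.325] gap 0.49 65.3 tau7 -0.055 j7 22.55
```

>>> step_arm:
  steps: "0 0 0 0 0 1;0 0 0 0 0 1;0 0 0 0 0 1;0 0 0 0 0 1;0 0 0 0 0 1"

```text
t: 14.67
tcp_pos: [514.1, -119.1, 78.9]
tool_rot: [[0.185, 0.983, -0.001], [0.983, -0.185, 0.0], [-0.0, -0.001, -1.0]]
contact_force: [-5.3, -0.9, 10.4]
finger_gap: 0.488
gripper_force: 65.3
```

```bash
python3 s.py
```

```text
14.67 [ 514.1 -119.1   78.9] yang -10.65 F [-5.3 -0.9 10.4] M [-0.225  0.972  0.326] gap 0.488 65.3 tau7 -0.205 j7 19.3
```

>>> step_arm:
  steps: "0 0 0 0 0 1;0 0 0 0 0 1;0 0 0 0 0 1;0 0 0 0 0 1;0 0 0 0 0 1"

```text
t: 15.08
tcp_pos: [513.8, -119.0, 78.9]
tool_rot: [[0.27, 0.963, -0.001], [0.963, -0.27, 0.0], [-0.0, -0.001, -1.0]]
contact_force: [-5.9, -1.6, 10.6]
finger_gap: 0.487
gripper_force: 65.4
```

```bash
python3 s.py
```

```text
15.08 [ 513.8 -119.    78.9] yang -15.66 F [-5.9 -1.6 10.6] M [-0.24   1.057  0.412] gap 0.487 65.4 tau7 -0.205 j7 16.0
```

>>> step_arm:
  steps: "0 0 0 0 0 0.5;0 0 0 0 0 0.5;0 0 0 0 0 0.5;0 0 0 0 0 0.5"

```text
t: 15.42
tcp_pos: [513.7, -119.0, 78.9]
tool_rot: [[0.303, 0.953, -0.001], [0.953, -0.303, 0.0], [-0.0, -0.001, -1.0]]
contact_force: [-6.4, -0.8, 10.4]
finger_gap: 0.486
gripper_force: 65.4
```

```bash
python3 s.py
```

```text
15.42 [ 513.7 -119.    78.9] yang -17.63 F [-6.4 -0.8 10.4] M [-0.21   1.016  0.347] gap 0.486 65.4 tau7 -0.276 j7 14.7
```

>>> step_arm:
  steps: "0 0 0 0 0 0.5;0 0 0 0 0 0.5;0 0 0 0 0 0.5;0 0 0 0 0 0.5"

```text
t: 15.75
tcp_pos: [513.7, -119.0, 78.9]
tool_rot: [[0.336, 0.942, -0.001], [0.942, -0.336, 0.0], [-0.0, -0.001, -1.0]]
contact_force: [-7.0, -0.9, 10.8]
finger_gap: 0.487
gripper_force: 65.4
```

```bash
python3 s.py
python3 - <<'E'
from h import *
b=np.median([capture("top") for _ in range(3)],0).astype(np.uint8)
for t in("case_mid","jaw"): print(t,pp(t,"top"))
save(b[165:225,200:265],'k.png',s=10)
E
```

```text
15.75 [ 513.7 -119.    78.9] yang -19.63 F [-7.  -0.9 10.8] M [-0.222  1.087  0.386] gap 0.487 65.4 tau7 -0.276 j7 13.37
case_mid [(0.8, array([ 97.9, 217.6])), (0.74, array([223.3, 194. ]))]
jaw [(0.71, array([248.1, 202.9]))]
```

View pics/k.png

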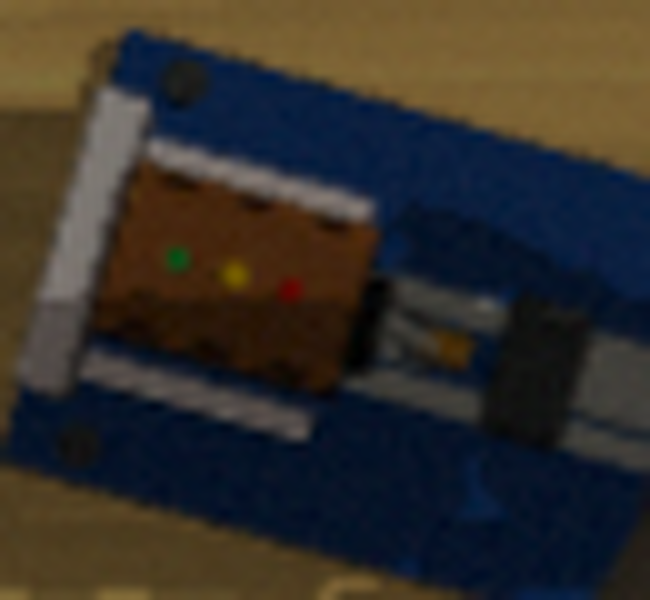

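The case has moved about 3 mm and is at or near the stop, and the pad is touching its end. From here I rely on torque and dot tracking only, since the picture budget is used up.

```bash
cat > s2.py <<'E'
from h import *
s=get_obs();R=np.array(s['tool_rot'])
im=np.mean([capture("top").astype(float) for _ in range(3)],0)[180:205,208:242].astype(np.float32)
im=cv2.resize(im,None,fx=4,fy=4,interpolation=cv2.INTER_CUBIC)
g=np.clip(im[...,1]-im[...,0],0,None);r=np.clip(im[...,0]-2.6*im[...,1],0,None)
def c(w):
    y,x=np.unravel_index(w.argmax(),w.shape);w=w.copy();m=np.zeros_like(w);cv2.circle(m,(int(x),int(y)),7,1,-1);w*=m
    ys,xs=np.mgrid[:w.shape[0],:w.shape[1]];return [float(round((w*xs).sum()/w.sum()/4+208,2)),float(round((w*ys).sum()/w.sum()/4+180,2))]
print('yang',np.degrees(np.arctan2(R[1,1],R[0,1])).round(2),'Mz',round(s['torque'][2],3),'F',np.round(s['contact_force'],1),'green',c(g),'red',c(r),'t',round(s['t'],2))
E
python3 s2.py
```

```text
yang -19.64 Mz 0.284 F [-6.7 -1.5 11.6] green [217.66, 190.8] red [228.9, 193.96] t 16.0
```

>>> step_arm:
  steps: "0 0 0 0 0 0.5;0 0 0 0 0 0.5;0 0 0 0 0 0.5;0 0 0 0 0 0.5"

```text
t: 16.48
tcp_pos: [513.6, -118.9, 78.9]
tool_rot: [[0.369, 0.93, -0.001], [0.93, -0.369, 0.001], [-0.0, -0.002, -1.0]]
contact_force: [-6.9, -0.9, 10.8]
finger_gap: 0.483
gripper_force: 65.4
```

```bash
python3 s2.py
```

```text
yang -21.63 Mz 0.376 F [-6.9 -0.9 10.8] green [217.39, 190.78] red [228.7, 194.08] t 16.48
```

>>> step_arm:
  steps: "0 0 0 0 0 0.5;0 0 0 0 0 0.5;0 0 0 0 0 0.5;0 0 0 0 0 0.5"

```text
t: 16.97
tcp_pos: [513.5, -119.0, 78.9]
tool_rot: [[0.401, 0.916, -0.002], [0.916, -0.401, 0.001], [-0.0, -0.002, -1.0]]
contact_force: [-7.4, -0.5, 11.8]
finger_gap: 0.486
gripper_force: 65.4
```

```bash
python3 s2.py
```

```text
yang -23.63 Mz 0.353 F [-7.4 -0.5 11.8] green [217.21, 190.76] red [228.52, 193.95] t 16.97
```

>>> step_arm:
  steps: "0 0 0 0 0 0.5;0 0 0 0 0 0.5;0 0 0 0 0 0.5;0 0 0 0 0 0.5"

```text
t: 17.45
tcp_pos: [513.5, -118.9, 78.9]
tool_rot: [[0.433, 0.902, -0.002], [0.902, -0.433, 0.001], [-0.0, -0.002, -1.0]]
contact_force: [-6.1, -1.4, 12.2]
finger_gap: 0.491
gripper_force: 65.4
```

```bash
python3 s2.py
```

```text
yang -25.63 Mz 0.348 F [-6.1 -1.4 12.2] green [216.96, 190.61] red [228.23, 193.89] t 17.45
```

>>> step_arm:
  steps: "0 0 0 0 0 0.5;0 0 0 0 0 0.5;0 0 0 0 0 0.5;0 0 0 0 0 0.5"

```text
t: 17.93
tcp_pos: [513.3, -118.9, 78.9]
tool_rot: [[0.464, 0.886, -0.002], [0.886, -0.464, 0.001], [-0.0, -0.002, -1.0]]
contact_force: [-7.1, -0.7, 12.0]
finger_gap: 0.486
gripper_force: 65.5
```

```bash
python3 s2.py
```

```text
yang -27.63 Mz 0.405 F [-7.1 -0.7 12. ] green [216.97, 190.6] red [228.21, 193.85] t 17.93
```

>>> step_arm:
  steps: "0 0 0 0 0 0.5;0 0 0 0 0 0.5;0 0 0 0 0 0.5;0 0 0 0 0 0.5"

```text
t: 18.42
tcp_pos: [513.3, -118.8, 78.9]
tool_rot: [[0.494, 0.869, -0.002], [0.869, -0.494, 0.001], [-0.0, -0.002, -1.0]]
contact_force: [-6.8, 0.3, 12.9]
finger_gap: 0.483
gripper_force: 65.5
```

```bash
python3 s2.py
```

```text
yang -29.62 Mz 0.382 F [-6.8  0.3 12.9] green [216.95, 190.61] red [228.18, 193.9] t 18.42
```

>>> step_arm:
  steps: "0 0 0 0 0 0.5;0 0 0 0 0 0.5;0 0 0 0 0 0.5;0 0 0 0 0 0.5"

```text
t: 18.9
tcp_pos: [513.2, -118.8, 78.9]
tool_rot: [[0.524, 0.852, -0.002], [0.852, -0.524, 0.001], [-0.0, -0.002, -1.0]]
contact_force: [-8.2, -0.6, 12.4]
finger_gap: 0.485
gripper_force: 65.5
```

```bash
python3 s2.py
```

```text
yang -31.61 Mz 0.475 F [-8.2 -0.6 12.4] green [216.98, 190.6] red [228.2, 193.87] t 18.9
```

The case stopped at about −25.6° tool angle, so 13 N is at about −38.2°. I continue with torque checks.

>>> step_arm:
  steps: "0 0 0 0 0 0.5;0 0 0 0 0 0.5;0 0 0 0 0 0.5;0 0 0 0 0 0.5"

```text
t: 19.38
tcp_pos: [513.2, -118.7, 78.9]
tool_rot: [[0.553, 0.833, -0.002], [0.833, -0.553, 0.001], [-0.0, -0.003, -1.0]]
contact_force: [-7.4, 0.4, 11.9]
finger_gap: 0.485
gripper_force: 65.5
```

```bash
python3 s2.py
```

```text
yang -33.6 Mz 0.426 F [-7.4  0.4 11.9] green [216.97, 190.6] red [228.22, 193.88] t 19.38
```

>>> step_arm:
  steps: "0 0 0 0 0 0.5;0 0 0 0 0 0.5;0 0 0 0 0 0.5;0 0 0 0 0 0.5"

```text
t: 19.87
tcp_pos: [513.1, -118.7, 78.8]
tool_rot: [[0.582, 0.813, -0.002], [0.813, -0.582, 0.001], [-0.0, -0.003, -1.0]]
contact_force: [-8.5, 0.1, 12.9]
finger_gap: 0.484
gripper_force: 65.5
```

```bash
python3 s2.py
```

```text
yang -35.6 Mz 0.514 F [-8.5  0.1 12.9] green [216.96, 190.6] red [228.2, 193.9] t 19.87
```

>>> step_arm:
  steps: "0 0 0 0 0 0.5;0 0 0 0 0 0.5;0 0 0 0 0 0.5;0 0 0 0 0 0.5"

```text
t: 20.35
tcp_pos: [513.0, -118.6, 78.9]
tool_rot: [[0.61, 0.792, -0.003], [0.792, -0.61, 0.001], [-0.001, -0.003, -1.0]]
contact_force: [-8.5, 0.3, 12.9]
finger_gap: 0.489
gripper_force: 65.5
```

```bash
python3 s2.py
```

```text
yang -37.59 Mz 0.514 F [-8.5  0.3 12.9] green [216.97, 190.61] red [228.25, 193.86] t 20.35
```

>>> step_arm:
  steps: "0 0 0 0 0 0.3;0 0 0 0 0 0.3;0 0 0 0 0 0;0 0 0 0 0 0"

```text
t: 20.83
tcp_pos: [513.0, -118.6, 78.9]
tool_rot: [[0.618, 0.786, -0.002], [0.786, -0.618, 0.001], [-0.0, -0.003, -1.0]]
contact_force: [-7.8, 0.1, 13.1]
finger_gap: 0.487
gripper_force: 65.6
```

```bash
python3 s2.py
```

```text
yang -38.18 Mz 0.375 F [-7.8  0.1 13.1] green [216.98, 190.61] red [228.2, 193.85] t 20.83
```

>>> step_arm:
  steps: "0 0 0 0 0 0;0 0 0 0 0 0;0 0 0 0 0 0;0 0 0 0 0 0;0 0 0 0 0 0"
  gripper: 0.0854

```text
t: 21.4
tcp_pos: [515.6, -118.4, 77.4]
tool_rot: [[0.619, 0.786, 0.001], [0.786, -0.619, 0.0], [0.0, 0.0, -1.0]]
contact_force: [-1.0, 0.0, -0.2]
finger_gap: 1.002
gripper_force: 0.0
```

>>> step_arm:
  steps: "0 0 -0.015 0 0 0;0 0 -0.03 0 0 0;0 0 -0.03 0 0 0;0 0 -0.03 0 0 0;0 0 -0.02 0 0 0"

```text
t: 21.82
tcp_pos: [516.0, -119.0, 204.8]
tool_rot: [[0.619, 0.785, 0.003], [0.785, -0.619, -0.001], [0.001, 0.003, -1.0]]
contact_force: [0.3, 0.2, 0.4]
finger_gap: 1.001
gripper_force: 0.0
```

>>> step_arm:
  steps: "0 0 0 0 0 0;0 0 0 0 0 0;0 0 0 0 0 0;0 0 0 0 0 0"

```text
t: 22.15
tcp_pos: [514.4, -118.1, 201.1]
tool_rot: [[0.619, 0.786, -0.002], [0.786, -0.619, 0.001], [-0.001, -0.002, -1.0]]
contact_force: [0.6, 0.4, 0.2]
finger_gap: 0.998
gripper_force: 0.0
```

```bash
python3 s2.py; python3 s.py
```

```text
yang -38.22 Mz 0.028 F [0.6 0.4 0.2] green [216.97, 190.6] red [228.27, 193.81] t 22.15
22.3 [ 514.6 -118.4  201.3] yang -38.24 F [-0.5 -0.6 -0.2] M [ 0.022 -0.011 -0.018] gap 0.998 0.0 tau7 0.001 j7 -6.0
```

The case stayed in place, the gripper is clear, and the forces read zero. I hand in.

```bash
python3 -c "
from workcell import job_done
print(job_done())"
```

```text
the job is handed in; nothing more can be done
None
```

I laid the plywood case flat between the clamp's guides, let go of it, and turned the knob until the pad holds it against the back stop at an estimated 12–13 N (from turn angle and torque). I then backed the gripper clear and handed the job in at about 22 s.

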